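# Draw the wedge from under the bar-well panel

## Task

The marble hatch panel on the sideboard is propped ajar by the dark wooden wedge; work that wedge straight back out from under it in short tugs of about 2 cm, waiting about a second after each tug so the panel settles, until the panel lies fully shut. Keep the wedge flat on the sideboard so that it does not lever the panel up, do not touch the panel yourself, and leave the grey spare wedge alone. Finally let go of the wooden wedge, lying flat in front of the panel with its thin tip about 2 cm clear of the panel's front edge.

Things in the scene. Friction and masses are not known exactly. Their poses are not given: they have to be found in the camera images.
- wedge_grip (a point): Centre of the grip block (50 long x 36 wide x 40 mm high) of the dark wooden wedge, 20 mm above the table (z=0). x points along the wedge to its tip, 115 mm ahead, 4 mm thick; the ramp rises to 29 mm at 95 mm from the tip. Starts 45-55 mm in front of the panel's edge, tip 60-70 mm under it, turned up to 0.08 rad. Lies flat; pull up to about 12 N. Grip it across its 36 mm width.
- hatch_front (a point): Fixed point at z=0 under the middle of the front edge of the white marble panel (300 mm wide along y, 180 mm deep along x, 12 mm thick, about 1.8 kg). x points level from the front edge back to the rear hinges; the wedge comes out along minus x. The top of the propped front edge stands about 35 mm up.
- panel (a joint): Opening of the marble panel about its damped rear hinge, rad: 0 = shut (underside 2 mm above the table); the front edge rises 180 mm per rad. Starts at 0.10 to 0.115, the edge resting on the wedge's ramp; sinks about 0.03 per 20 mm that the wedge is drawn out, to about 0.01 when only the tip is under it, then falls shut.
- spare_wedge_grip (a point): Centre of the grip block of the spare wedge: grey plastic, same shape and size as the wooden one, lying free elsewhere on the table. A bystander to leave where it is.
Mind the look-alikes: they are no part of the job. What is shaped like the part that bears wedge_grip but purple or red is not meant.

How it is judged:
By the outcome, as a careful person would: the job done as asked, in the order asked, and still so for the second after the job is handed in, with the robot touching nothing.
It also fails if it takes over 45 s, if anything falls off the work surface, if the arm or the gripper's body presses on something with over 40 N, if the wrist force passes 120 N, or if a joint passes its speed limit or range.

## Robot

A 6-joint arm with a two-finger parallel gripper is mounted at the origin on the work surface. World frame = base frame: x ahead of the robot, y to its left, z up, the work surface at z = 0. Lengths are in m, angles in rad, forces in N, time in s.
With the tool pointing down it reaches from about 0.4 to 0.825 m from the base axis. Payload 7 kg.
Tool frame: the origin (TCP) lies midway between the tips of the shut fingers; the grasp point (between the pads) lies hold_point_z behind it (hold_point_z is the distance from the TCP to the grasp point, in m); z points along the fingers, y is the line along which they close (so a half turn about z gives the same grasp; the last joint's range is limited). The gripper opens to 88 mm and grips with 3 to 60 N. Pads are 19 mm wide; open, the fingers measure 130 mm over their backs; the gripper's body (78 mm by 193 mm) begins 47 mm behind the grasp point.
Start: joints at [1.538, 0.359, 0.012, 0, -1.224, -0.288], TCP at [0.213, 0.641, 0.227] pointing down, gripper open.
Joint ranges: [-3.07, 3.07], [-1.43, 2.12], [-1.02, 1.25], [-3.03, 1.67], [-3.05, -0], [-3.03, 3.03]. Speed limits (rad/s): [2.39, 2.39, 3.01, 3.14, 3.14, 3.14].

## Interface

Orientations are given as [roll, pitch, yaw] about the fixed x, y, z axes, in that order (R = Rz(yaw) Ry(pitch) Rx(roll)).
In Python, from station import * gives the robot as it stands.
- The arm moves only by the tool apply_moves, never from a script. Its argument "steps" is a list of rows, each an object with "translation": the shift along the world's x, y, z scaled (see below), a list of three; "rotation": the turn, a rotation vector about the world's x, y, z scaled (see below), a list of three. A call has exactly 10 rows; each row is the pose to reach, as a shift and turn from the pose commanded when the call began; what a row does not reach only later rows make up. The controller multiplies each number of a shift by 250 mm and each number of a turn by 30 degrees. A row lasts 1/12 s, in which the tool goes at most 41.7 mm and 7.16 degrees, less where a joint would pass 70% of its speed; a pose out of reach is approached as far as the arm can. A call with a number of a shift or a turn outside -1 to 1 is refused whole. A call with a gripper value outside its range is refused whole. "jaw" is the closure, from -1 (fully open) to 1 (shut), so that 0 is half open, set as the call begins (left out, the last holds). The fingers move at their own pace and stop on an object; "newtons" is the grip in N (left out, the last holds). Time passes only in rows, so rows that repeat a pose let the fingers close, or fill a call up. It gives the time, the measured TCP pose, the force, the opening and the grip force at its end, in the units of the state.
- get_state(): the state, without advancing time (a new reading comes with each control period).
- grab_frame(name): name is "scene" or "side" or "wrist"; returns the picture (480x640x3 uint8, blue, green, red); there is no depth.
- camera_model(name): a dict with "fx", "fy", "cx", "cy" (pixels), "xyz" and "rotation" of the camera in the world. Camera axes: x right, y down, z forward; pixel columns grow to the right and rows downward; lengths in m; the calibration is good to about 2 mm. The wrist camera is an equidistant fisheye: a pixel r from the principal point sees the ray r / f radians off the axis. A picture is of the moment at which its call begins: read the wrist's pose just before it. camera_model takes no time and is no camera call; for the wrist camera it gives the pose at the moment of the call.
- job_done(): hands the job in; it is judged then, once.
The state is a dict: "t": time; "q": joint angles; "qd": joint speeds; "joint_efforts": joint torques, N m; "eef_pos": TCP position; "ee_rot": TCP orientation; "force": force on the tool from outside, world axes, zero at the start; "moment": the same for the moment, N m; "width": finger opening in m; "gripper_force": force on a finger pad.
Only numpy, scipy, OpenCV 4.12 (cv2) and the standard library are available. Lean on these libraries where they do the work, as an engineer would, in place of code of your own. Each camera call takes 0.05 s, during which the arm holds its last target. There are 200 camera calls.

## Working session

There is one attempt and no reset: what is moved stays moved. The work goes in short steps, Python scripts to look and compute and a tool call to move; the robot and the scene stay as the last step left them, time stands still between calls to the robot, and variables do not carry over. Pictures are saved under pics/ and viewed, at most 10 in all, crops included, and the job is handed in when it is done.

Besides the shell and the picture viewer there is one more tool, called after "Emit:" as name(argument=value, ...) on one line, values as JSON. apply_moves: Moves the arm, as the interface text tells. Shifts and turns lie within -1 to 1; 1 stands for 250 mm of shift or 30 degrees of turn. Its arguments: {"type":"object","properties":{"steps":{"type":"array"},"jaw":{"type":"number"},"newtons":{"type":"number"}},"required":["steps"]}

```bash
mkdir -p pics; ls; python3 - <<'E'
from station import *
import cv2,numpy as np
s=get_state();print(s)
for n in("scene","side"):
    cv2.imwrite(f"pics/{n}0.png",grab_frame(n)); m=camera_model(n);print(n,m)
E
```

```text
pics
{'t': 0.0, 'q': array([ 1.53810371e+00,  3.59385073e-01,  1.10671088e-02, -3.60800618e-04,
       -1.22411407e+00, -2.88079903e-01]), 'qd': array([-1.05496723e-03, -8.84103244e-05,  2.06192414e-04,  6.40796303e-04,
       -1.94823256e-03,  4.21993425e-04]), 'joint_efforts': array([-1.12643229e-03, -5.82722211e+01,  2.93062431e+01,  6.99694186e+00,
        7.00664241e-03, -1.47305182e-04]), 'eef_pos': array([0.21270783, 0.6400892 , 0.22562554]), 'ee_rot': array([ 3.13992798e+00, -1.39571668e-04, -3.20895274e-01]), 'force': array([-0.03590751,  0.5770866 , -0.59958031]), 'moment': array([0.05337397, 0.01927698, 0.02307741]), 'gripper_force': 0.0, 'width': 0.08755224572833731}
scene {'fx': 526.5016010827369, 'fy': 526.5016010827369, 'cx': 316.52933235304056, 'cy': 236.40874411393042, 'xyz': array([ 1.48457866, -0.39467756,  1.05906801]), 'rotation': array([-2.36961095, -0.00428715,  1.17351217])}
side {'fx': 479.4552956257447, 'fy': 479.4552956257447, 'cx': 328.3828927902512, 'cy': 234.9148459019848, 'xyz': array([ 0.21068708, -0.91214905,  0.58218355]), 'rotation': array([-2.07995887,  0.01720581, -0.37289512])}
```

View pics/scene0.png

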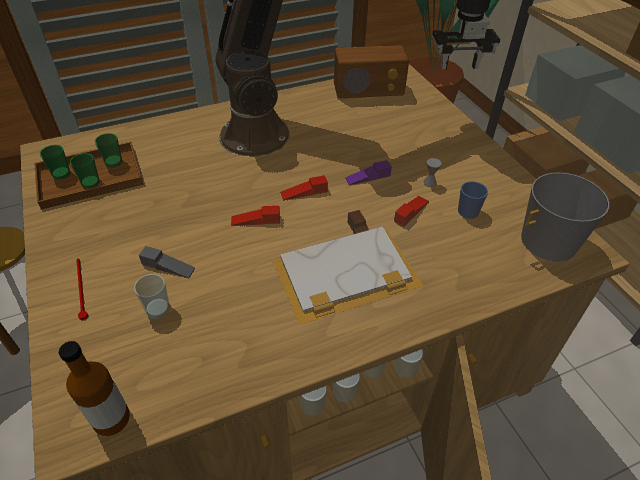

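View pics/side0.png

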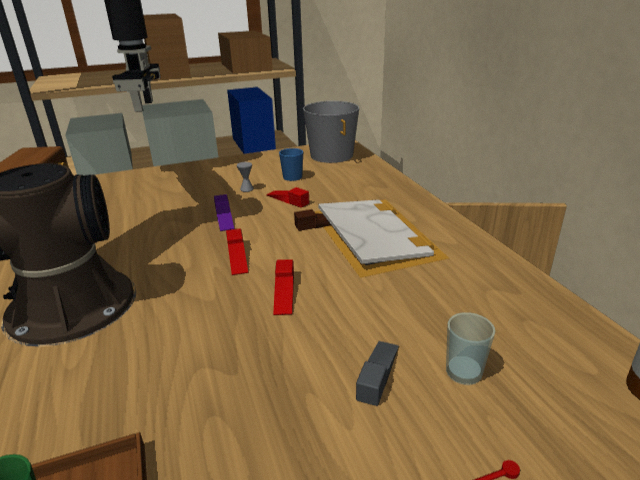

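The scene view shows the wooden grip block at about (357,220). The panel's front edge runs from (281,253) to (383,228), and a red look-alike sits at (411,210). In the side view the block is at (310,220) and the panel's front corners are at (320,205) and (365,263).

```bash
cat > h.py <<'E'
import cv2,numpy as np
from scipy.spatial.transform import Rotation as R
def rot(m):
    r=np.asarray(m["rotation"]); return r if r.shape==(3,3) else R.from_euler("xyz",r).as_matrix()
def ray(m,u,v,fish=False):
    d=np.array([(u-m["cx"])/m["fx"],(v-m["cy"])/m["fy"],1.])
    if fish:
        t=np.hypot(d[0],d[1]); d=np.array([*(d[:2]/max(t,1e-9)*np.sin(t)),np.cos(t)])
    d=rot(m)@d; return np.asarray(m["xyz"]),d/np.linalg.norm(d)
def onz(m,u,v,z,fish=False):
    o,d=ray(m,u,v,fish); return o+d*(z-o[2])/d[2]
def tri(a,b):
    A=sum(np.eye(3)-np.outer(d,d) for o,d in(a,b)); y=sum((np.eye(3)-np.outer(d,d))@o for o,d in(a,b))
    p=np.linalg.solve(A,y); return p,[np.linalg.norm(np.cross(p-o,d)) for o,d in(a,b)]
E
python3 - <<'E'
from station import *
from h import *
S,D=camera_model("scene"),camera_model("side")
for n,a,b in(("FL",(383,228),(320,205)),("FR",(281,253),(365,263)),("RL",(411,266),(378,201)),("RR",(304,310),(433,252))):
    print(n,tri(ray(S,*a),ray(D,*b)))
for n in("scene","side"):
    i=cv2.imread(f"pics/{n}0.png"); u,v,w,h={"scene":(330,190,120,60),"side":(260,180,120,60)}[n]
    cv2.imwrite(f"pics/c_{n}.png",cv2.resize(i[v:v+h,u:u+w],None,fx=6,fy=6,interpolation=cv2.INTER_NEAREST))
E
python3 -c "
import cv2,numpy as np
a=cv2.imread('pics/c_scene.png')[:300];b=cv2.imread('pics/c_side.png')[60:360]
cv2.imwrite('pics/cc.png',np.vstack([a,b]))"
```

```text
FL (array([0.60268496, 0.17986327, 0.0279744 ]), [np.float64(0.0012375862055779379), np.float64(0.001237586205578072)])
FR (array([ 0.58961845, -0.11946984,  0.02883904]), [np.float64(0.0077172092507644735), np.float64(0.0077172092507645194)])
RL (array([0.7626626 , 0.17232459, 0.02328656]), [np.float64(0.013558814424328259), np.float64(0.013558814424328403)])
RR (array([ 0.7654994 , -0.12173189,  0.01030522]), [np.float64(0.0008226357677319278), np.float64(0.0008226357677318487)])
```

View pics/cc.png

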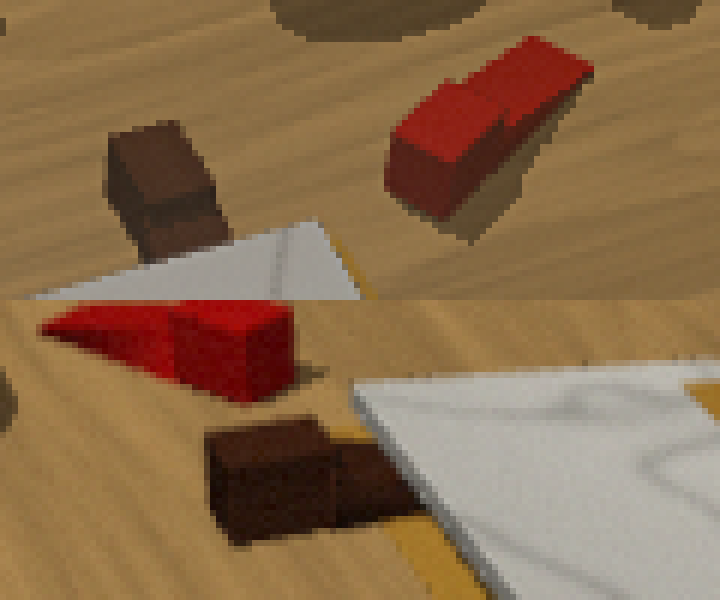

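The crop shows the four top corners of the block in both views: (110,135), (180,122), (214,185), (135,207) above, and (215,467), (207,433), (318,415), (333,445) below. The red wedge stands about 5–10 cm to its +y side.

```bash
python3 - <<'E'
from station import *
from h import *
S,D=camera_model("scene"),camera_model("side")
a=[(110,135),(180,122),(214,185),(135,207)]; b=[(215,467),(207,433),(318,415),(333,445)]
P=[]
for p,q in zip(a,b):
    p=(330+p[0]/6-.4,190+p[1]/6-.4);q=(260+q[0]/6-.4,180+(q[1]-240)/6-.4)
    t,e=tri(ray(S,*p),ray(D,*q));P.append(onz(S,*p,.04)); print(t.round(4),np.round(e[0],4),onz(S,*p,.04).round(4),onz(D,*q,.04).round(4))
print(np.mean(P,0))
print("red",[onz(S,330+x/6,190+y/6,.04).round(3) for x,y in((397,130),(455,160),(505,105),(455,80))])
E
```

```text
[0.5142 0.1141 0.0378] 0.0006 [0.517  0.1124 0.04  ] [0.5129 0.1112 0.04  ]
[0.5205 0.1473 0.0383] 0.0006 [0.5215 0.1469 0.04  ] [0.5196 0.1428 0.04  ]
[0.5682 0.1411 0.0408] 0.0012 [0.5662 0.1426 0.04  ] [0.5688 0.1404 0.04  ]
[0.564  0.1038 0.0415] 0.0024 [0.5653 0.1025 0.04  ] [0.5649 0.1109 0.04  ]
[0.54249497 0.12609999 0.04      ]
red [array([0.568, 0.24 , 0.04 ]), array([0.596, 0.255, 0.04 ]), array([0.572, 0.296, 0.04 ]), array([0.547, 0.282, 0.04 ])]
```

Emit:
apply_moves(steps=[{"translation":[0.05,-0.08,0],"rotation":[0,0,0.03]},{"translation":[0.12,-0.19,0],"rotation":[0,0,0.06]},{"translation":[0.19,-0.3,0],"rotation":[0,0,0.09]},{"translation":[0.26,-0.41,0],"rotation":[0,0,0.12]},{"translation":[0.33,-0.52,0],"rotation":[0,0,0.15]},{"translation":[0.4,-0.63,0],"rotation":[0,0,0.18]},{"translation":[0.47,-0.74,0],"rotation":[0,0,0.21]},{"translation":[0.54,-0.85,0],"rotation":[0,0,0.24]},{"translation":[0.61,-0.95,0],"rotation":[0,0,0.27]},{"translation":[0.64,-1,0],"rotation":[0,0,0.3]}], jaw=-0.7, newtons=25)

```text
t: 0.93
eef_pos: [0.3739, 0.3877, 0.2265]
ee_rot: [3.141, 0.0, -0.164]
force: [-0.4, 0.2, 0.2]
width: 0.0745
gripper_force: 0.0
```

Emit:
apply_moves(steps=[{"translation":[0.05,-0.08,0],"rotation":[0,0,0.03]},{"translation":[0.12,-0.19,0],"rotation":[0,0,0.06]},{"translation":[0.19,-0.3,0],"rotation":[0,0,0.08]},{"translation":[0.26,-0.41,0],"rotation":[0,0,0.1]},{"translation":[0.33,-0.52,0],"rotation":[0,0,0.12]},{"translation":[0.4,-0.63,0],"rotation":[0,0,0.14]},{"translation":[0.47,-0.74,0],"rotation":[0,0,0.14]},{"translation":[0.54,-0.85,0],"rotation":[0,0,0.14]},{"translation":[0.58,-0.95,0],"rotation":[0,0,0.14]},{"translation":[0.6,-1,0],"rotation":[0,0,0.14]}])

```text
t: 1.77
eef_pos: [0.5235, 0.1379, 0.2261]
ee_rot: [3.141, 0.001, -0.092]
force: [0.2, 0.3, -0.1]
width: 0.0745
gripper_force: 0.0
```

```bash
python3 - <<'E'
import station
from station import *
from h import *
print({k:v for k,v in vars(station).items() if 'hold' in k.lower()})
s=get_state();m=camera_model("wrist");i=grab_frame("wrist");cv2.imwrite("pics/w1.png",i)
print(s["t"],s["eef_pos"],s["ee_rot"],s["q"],s["force"],s["width"],m)
E
```

```text
{'hold_point_z': 0.0188}
1.7667 [0.52345519 0.13789139 0.22608609] [ 3.14077667e+00  8.18910433e-04 -9.23415109e-02] [ 6.19826459e-01  1.39946114e-01 -2.83291933e-01  9.04604831e-05
 -1.14871138e+00  8.58591585e-01] [ 0.17410333  0.31455785 -0.12866072] 0.07452682894580069 {'fx': 371.64829954431775, 'fy': 371.64829954431775, 'cx': 321.1208131051729, 'cy': 237.37628467410494, 'xyz': array([0.59520274, 0.13130748, 0.38396005]), 'rotation': array([ 2.87008045e+00, -1.45277793e-03, -1.66197203e+00])}
```

View pics/w1.png

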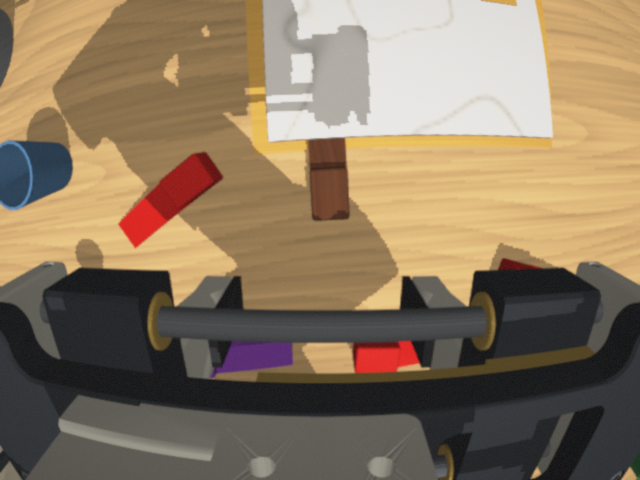

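The wrist view shows the block's top from about row 168 (front) to 210–219 (back), columns 310–348. The panel's front edge runs from (268,142) to (551,136).

```bash
python3 - <<'E'
from station import *
from h import *
i=cv2.imread("pics/w1.png"); m=camera_model("wrist")
c=i[130:230,290:370]
cv2.imwrite("pics/w1c.png",cv2.resize(c,None,fx=6,fy=6,interpolation=cv2.INTER_CUBIC))
for p in((268,142),(551,136)): print(onz(m,*p,.035,True))
E
```

```text
[0.59525448 0.17976605 0.035     ]
[ 0.58734117 -0.11454602  0.035     ]
```

View pics/w1c.png

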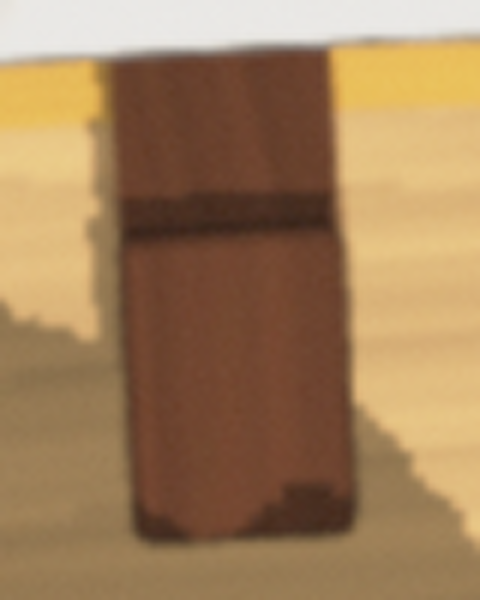

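In the crop the block's top corners are (122,238), (342,230), (356,528), (140,540). The dark band above them is its front face.

```bash
python3 - <<'E'
from station import *
from h import *
m=camera_model("wrist");S=camera_model("scene")
P=np.array([onz(m,290+x/6-.4,130+y/6-.4,.04,True) for x,y in((122,238),(342,230),(356,528),(140,540))])
print(P.round(4)); c=P.mean(0); f=(P[0]+P[1]-P[2]-P[3])/2; l=(P[0]+P[3]-P[1]-P[2])/2
print(c,np.linalg.norm(f),np.arctan2(f[1],f[0]),np.linalg.norm(l),np.arctan2(-l[0],l[1]))
# height from scene + wrist: front corners
for p,q in(((122,238),(135,207)),((342,230),(135,207)),((122,238),(214,185)),((140,540),(180,122)),((356,528),(110,135))):
    print(tri(ray(m,290+p[0]/6-.4,130+p[1]/6-.4,True),ray(S,330+q[0]/6-.4,190+q[1]/6-.4)))
E
```

```text
[[0.5659 0.143  0.04  ]
 [0.5641 0.1091 0.04  ]
 [0.5169 0.1106 0.04  ]
 [0.5181 0.1448 0.04  ]]
[0.54126529 0.12688793 0.04      ] 0.04758052269361464 -0.0348996931455588 0.03407748218546714 -0.043572573737296214
(array([0.55549791, 0.12809986, 0.01933908]), [np.float64(0.017889243592063325), np.float64(0.017889243592063325)])
(array([0.56231309, 0.10679679, 0.03492338]), [np.float64(0.0024156731576032444), np.float64(0.00241567315760327)])
(array([0.56584988, 0.14292961, 0.03957229]), [np.float64(9.852563895270208e-05), np.float64(9.85256389527593e-05)])
(array([0.51875643, 0.14637963, 0.03833128]), [np.float64(0.001815171388806008), np.float64(0.0018151713888059165)])
(array([0.51767206, 0.11126487, 0.04133358]), [np.float64(0.0007270861438772636), np.float64(0.0007270861438772265)])
```

Emit:
apply_moves(steps=[{"translation":[0.02,-0.015,-0.05],"rotation":[0,0,0.03]},{"translation":[0.05,-0.03,-0.13],"rotation":[0,0,0.06]},{"translation":[0.068,-0.044,-0.21],"rotation":[0,0,0.09]},{"translation":[0.068,-0.044,-0.29],"rotation":[0,0,0.09]},{"translation":[0.068,-0.044,-0.37],"rotation":[0,0,0.09]},{"translation":[0.068,-0.044,-0.45],"rotation":[0,0,0.09]},{"translation":[0.068,-0.044,-0.52],"rotation":[0,0,0.09]},{"translation":[0.068,-0.044,-0.58],"rotation":[0,0,0.09]},{"translation":[0.068,-0.044,-0.62],"rotation":[0,0,0.09]},{"translation":[0.068,-0.044,-0.64],"rotation":[0,0,0.09]}])

```text
t: 2.65
eef_pos: [0.539, 0.1293, 0.065]
ee_rot: [3.14, 0.002, -0.043]
force: [-0.5, 0.1, -0.2]
width: 0.0745
gripper_force: 0.0
```

```bash
python3 - <<'E'
from station import *
from h import *
s=get_state();i=grab_frame("wrist");cv2.imwrite("pics/w2.png",i)
print(s["t"],s["eef_pos"],s["ee_rot"],s["force"],s["width"])
E
```

```text
2.65 [0.53897613 0.12932482 0.06496392] [ 3.14034219e+00  2.09034542e-03 -4.33078221e-02] [-0.54673269  0.10687051 -0.21175328] 0.07449530667723586
```

View pics/w2.png

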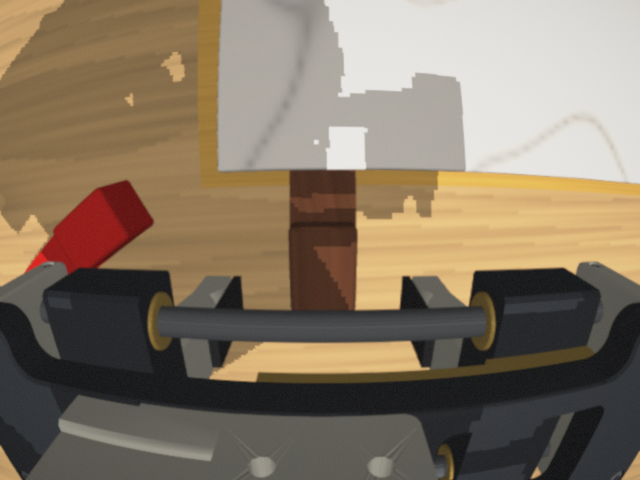

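The block is centred between the fingers (columns 290–357, finger midpoint about 322) and parallel to them, so I go down.

Emit:
apply_moves(steps=[{"translation":[0,0,-0.04],"rotation":[0,0,0]},{"translation":[0,0,-0.09],"rotation":[0,0,0]},{"translation":[0,0,-0.14],"rotation":[0,0,0]},{"translation":[0,0,-0.18],"rotation":[0,0,0]},{"translation":[0,0,-0.2],"rotation":[0,0,0]},{"translation":[0,0,-0.215],"rotation":[0,0,0]},{"translation":[0,0,-0.225],"rotation":[0,0,0]},{"translation":[0,0,-0.228],"rotation":[0,0,0]},{"translation":[0,0,-0.228],"rotation":[0,0,0]},{"translation":[0,0,-0.228],"rotation":[0,0,0]}])

```text
t: 3.53
eef_pos: [0.5402, 0.1297, 0.01]
ee_rot: [-3.141, -0.001, -0.043]
force: [0.1, 0.0, 0.2]
width: 0.0743
gripper_force: 0.0
```

Emit:
apply_moves(steps=[{"translation":[0,0,0],"rotation":[0,0,0]},{"translation":[0,0,0],"rotation":[0,0,0]},{"translation":[0,0,0],"rotation":[0,0,0]},{"translation":[0,0,0],"rotation":[0,0,0]},{"translation":[0,0,0],"rotation":[0,0,0]},{"translation":[0,0,0],"rotation":[0,0,0]},{"translation":[0,0,0],"rotation":[0,0,0]},{"translation":[0,0,0],"rotation":[0,0,0]},{"translation":[0,0,0],"rotation":[0,0,0]},{"translation":[0,0,0],"rotation":[0,0,0]}], jaw=0.5, newtons=30)

```text
t: 4.37
eef_pos: [0.5397, 0.1291, 0.0096]
ee_rot: [3.141, 0.0, -0.044]
force: [-0.7, -3.5, 2.6]
width: 0.0361
gripper_force: 30.0
```

Emit:
apply_moves(steps=[{"translation":[-0.02,0.001,0],"rotation":[0,0,0]},{"translation":[-0.04,0.002,0],"rotation":[0,0,0]},{"translation":[-0.06,0.002,0],"rotation":[0,0,0]},{"translation":[-0.08,0.003,0],"rotation":[0,0,0]},{"translation":[-0.08,0.003,0],"rotation":[0,0,0]},{"translation":[-0.08,0.003,0],"rotation":[0,0,0]},{"translation":[-0.08,0.003,0],"rotation":[0,0,0]},{"translation":[-0.08,0.003,0],"rotation":[0,0,0]},{"translation":[-0.08,0.003,0],"rotation":[0,0,0]},{"translation":[-0.08,0.003,0],"rotation":[0,0,0]}])

```text
t: 5.2
eef_pos: [0.5199, 0.1309, 0.0096]
ee_rot: [-3.141, -0.0, -0.043]
force: [-1.5, 4.5, -1.2]
width: 0.0361
gripper_force: 30.0
```

```bash
python3 - <<'E'
from station import *
from h import *
a=[]
for n,(u,v,w,h) in(("scene",(270,180,160,110)),("side",(270,170,160,110))):
    a.append(cv2.resize(grab_frame(n)[v:v+h,u:u+w],None,fx=2.5*.99,fy=2.5*.99,interpolation=cv2.INTER_CUBIC))
    
cv2.imwrite("pics/t1.png",np.hstack(a)); s=get_state(); print(s["t"],s["eef_pos"],s["force"],s["moment"],s["width"])
E
```

```text
5.3 [0.51991274 0.13094199 0.00960171] [-2.16918112  6.3334517  -0.21168054] [1.92300404 0.72209927 0.23637034] 0.03552707197303129
```

View pics/t1.png

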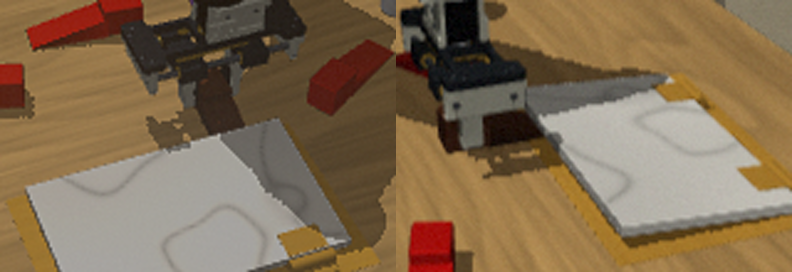

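The wedge came with the gripper and the panel has sunk. I wait five more rows, then make tug 2.

Emit:
apply_moves(steps=[{"translation":[0,0,0],"rotation":[0,0,0]},{"translation":[0,0,0],"rotation":[0,0,0]},{"translation":[0,0,0],"rotation":[0,0,0]},{"translation":[0,0,0],"rotation":[0,0,0]},{"translation":[0,0,0],"rotation":[0,0,0]},{"translation":[0,0,0],"rotation":[0,0,0]},{"translation":[-0.02,0.001,0],"rotation":[0,0,0]},{"translation":[-0.04,0.002,0],"rotation":[0,0,0]},{"translation":[-0.06,0.002,0],"rotation":[0,0,0]},{"translation":[-0.08,0.003,0],"rotation":[0,0,0]}])

```text
t: 6.13
eef_pos: [0.5, 0.1309, 0.0096]
ee_rot: [-3.141, -0.001, -0.043]
force: [5.0, -0.2, -4.8]
width: 0.036
gripper_force: 30.0
```

Emit:
apply_moves(steps=[{"translation":[0,0,0],"rotation":[0,0,0]},{"translation":[0,0,0],"rotation":[0,0,0]},{"translation":[0,0,0],"rotation":[0,0,0]},{"translation":[0,0,0],"rotation":[0,0,0]},{"translation":[0,0,0],"rotation":[0,0,0]},{"translation":[0,0,0],"rotation":[0,0,0]},{"translation":[0,0,0],"rotation":[0,0,0]},{"translation":[0,0,0],"rotation":[0,0,0]},{"translation":[0,0,0],"rotation":[0,0,0]},{"translation":[0,0,0],"rotation":[0,0,0]}])

```text
t: 6.97
eef_pos: [0.4991, 0.1308, 0.0096]
ee_rot: [3.141, 0.001, -0.043]
force: [-5.1, 2.4, 4.2]
width: 0.0356
gripper_force: 30.0
```

```bash
python3 - <<'E'
from station import *
from h import *
i=grab_frame("wrist"); s=get_state(); cv2.imwrite("pics/t2w.png",i)
print(s["t"],s["eef_pos"],s["ee_rot"],s["force"],s["moment"],s["width"])
E
```

```text
7.0167 [0.49910402 0.13076987 0.00957466] [ 3.14099793e+00  1.30068558e-03 -4.34406971e-02] [-4.60311269  2.17259981  4.71733948] [0.95821397 1.75060488 0.2389626 ] 0.03595660219382647
```

View pics/t2w.png

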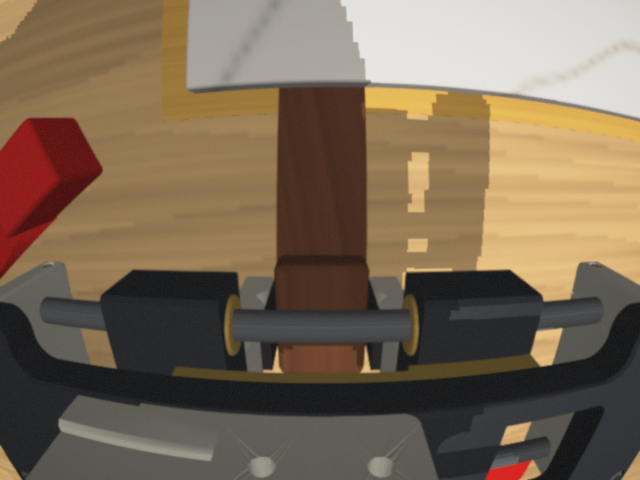

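The wedge is straight in the jaws, at columns 275–367. The panel edge, near row 88, is still on the ramp. Tugs 3 and 4 follow.

Emit:
apply_moves(steps=[{"translation":[0,0,0],"rotation":[0,0,0]},{"translation":[-0.02,0.001,0],"rotation":[0,0,0]},{"translation":[-0.04,0.002,0],"rotation":[0,0,0]},{"translation":[-0.06,0.002,0],"rotation":[0,0,0]},{"translation":[-0.08,0.003,0],"rotation":[0,0,0]},{"translation":[-0.08,0.003,0],"rotation":[0,0,0]},{"translation":[-0.08,0.003,0],"rotation":[0,0,0]},{"translation":[-0.08,0.003,0],"rotation":[0,0,0]},{"translation":[-0.08,0.003,0],"rotation":[0,0,0]},{"translation":[-0.08,0.003,0],"rotation":[0,0,0]}])

```text
t: 7.85
eef_pos: [0.4793, 0.1317, 0.0096]
ee_rot: [3.141, 0.001, -0.043]
force: [-4.3, 3.8, 3.9]
width: 0.0356
gripper_force: 30.0
```

```bash
python3 - <<'E'
from station import *
from h import *
m=camera_model("wrist");i=grab_frame("wrist"); s=get_state(); cv2.imwrite("pics/t3w.png",i)
print(s["t"],s["eef_pos"],s["ee_rot"],s["force"],s["width"])
# column profile through the wedge centre line
print([(r,*i[r,322].tolist()) for r in range(0,130,6)])
E
```

```text
7.9 [0.47928707 0.1317059  0.00956387] [ 3.14126985e+00  9.61501474e-04 -4.34072196e-02] [-5.1414307   3.45277494  4.03207601] 0.0360063319302887
[(0, 154, 160, 166), (6, 155, 161, 166), (12, 153, 160, 165), (18, 154, 162, 168), (24, 153, 161, 165), (30, 156, 164, 168), (36, 139, 146, 151), (42, 74, 78, 80), (48, 34, 45, 72), (54, 35, 44, 73), (60, 31, 43, 70), (66, 33, 44, 71), (72, 34, 47, 71), (78, 32, 44, 70), (84, 35, 47, 72), (90, 32, 45, 71), (96, 32, 46, 71), (102, 30, 45, 69), (108, 34, 46, 70), (114, 33, 46, 70), (120, 30, 43, 69), (126, 34, 45, 70)]
```

Emit:
apply_moves(steps=[{"translation":[0,0,0],"rotation":[0,0,0]},{"translation":[0,0,0],"rotation":[0,0,0]},{"translation":[0,0,0],"rotation":[0,0,0]},{"translation":[0,0,0],"rotation":[0,0,0]},{"translation":[0,0,0],"rotation":[0,0,0]},{"translation":[0,0,0],"rotation":[0,0,0]},{"translation":[-0.02,0.001,0],"rotation":[0,0,0]},{"translation":[-0.04,0.002,0],"rotation":[0,0,0]},{"translation":[-0.06,0.002,0],"rotation":[0,0,0]},{"translation":[-0.08,0.003,0],"rotation":[0,0,0]}])

```text
t: 8.73
eef_pos: [0.4592, 0.1323, 0.0095]
ee_rot: [3.141, 0.0, -0.044]
force: [0.4, 0.5, -0.4]
width: 0.0361
gripper_force: 30.0
```

Emit:
apply_moves(steps=[{"translation":[0,0,0],"rotation":[0,0,0]},{"translation":[0,0,0],"rotation":[0,0,0]},{"translation":[0,0,0],"rotation":[0,0,0]},{"translation":[0,0,0],"rotation":[0,0,0]},{"translation":[0,0,0],"rotation":[0,0,0]},{"translation":[0,0,0],"rotation":[0,0,0]},{"translation":[0,0,0],"rotation":[0,0,0]},{"translation":[0,0,0],"rotation":[0,0,0]},{"translation":[0,0,0],"rotation":[0,0,0]},{"translation":[0,0,0],"rotation":[0,0,0]}])

```text
t: 9.57
eef_pos: [0.4595, 0.1322, 0.0095]
ee_rot: [3.141, 0.001, -0.044]
force: [-4.8, 0.6, 5.4]
width: 0.036
gripper_force: 30.0
```

```bash
python3 - <<'E'
from station import *
from h import *
m=camera_model("wrist");i=grab_frame("wrist"); s=get_state(); cv2.imwrite("pics/t4w.png",i)
print(s["t"],s["eef_pos"],s["ee_rot"],s["force"],s["width"])
for c in(305,322,339): print([(r,*i[r,c].tolist()) for r in range(0,60,3)])
S=grab_frame("scene");cv2.imwrite("pics/t4s.png",S);cv2.imwrite("pics/t4d.png",grab_frame("side"))
cv2.imwrite("pics/t4.png",np.hstack([cv2.resize(i[0:130,200:460],(390,195)),cv2.resize(S[170:280,270:430],(390,268))[:195]]))
E
```

```text
9.6167 [0.45950442 0.13224699 0.00954859] [ 3.14111296e+00  7.35240706e-04 -4.35727178e-02] [-3.8421133  -0.09019833  5.11443542] 0.035813512603504905
[(0, 86, 90, 93), (3, 87, 91, 93), (6, 75, 137, 174), (9, 70, 144, 187), (12, 71, 144, 187), (15, 71, 147, 189), (18, 72, 146, 190), (21, 70, 145, 187), (24, 73, 149, 193), (27, 74, 139, 181), (30, 101, 149, 182), (33, 106, 153, 187), (36, 105, 151, 187), (39, 71, 105, 136), (42, 39, 54, 83), (45, 36, 52, 83), (48, 37, 54, 83), (51, 41, 56, 89), (54, 40, 57, 88), (57, 42, 58, 89)]
[(0, 87, 91, 95), (3, 87, 93, 94), (6, 74, 140, 179), (9, 70, 143, 188), (12, 72, 147, 189), (15, 74, 147, 190), (18, 73, 148, 192), (21, 72, 146, 189), (24, 74, 149, 193), (27, 71, 134, 171), (30, 102, 148, 182), (33, 103, 150, 183), (36, 103, 151, 185), (39, 70, 100, 131), (42, 40, 57, 87), (45, 39, 57, 87), (48, 42, 56, 88), (51, 41, 57, 89), (54, 36, 55, 86), (57, 42, 54, 85)]
[(0, 113, 118, 122), (3, 133, 139, 144), (6, 107, 206, 240), (9, 104, 216, 244), (12, 102, 212, 242), (15, 75, 152, 196), (18, 75, 151, 194), (21, 72, 147, 191), (24, 74, 150, 196), (27, 73, 135, 173), (30, 99, 146, 179), (33, 102, 149, 182), (36, 103, 152, 185), (39, 78, 116, 148), (42, 40, 56, 89), (45, 41, 58, 91), (48, 42, 58, 91), (51, 42, 57, 91), (54, 44, 58, 92), (57, 42, 59, 93)]
```

View pics/t4.png

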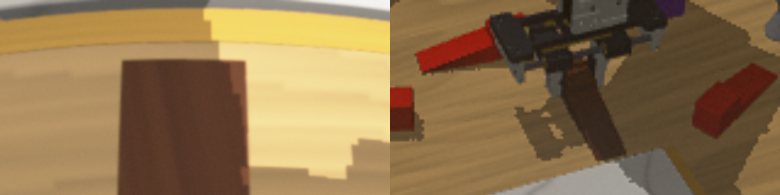

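The tip shows clear of the panel, at row 39.5 in column 322. The panel's lower front edge is at row 5, with the yellow frame between them. Now I work out the gap.

```bash
python3 - <<'E'
from station import *
from h import *
m=camera_model("wrist");S=camera_model("scene");D=camera_model("side")
t=onz(m,322,39,.004,True)
for z in(.002,.008,.014): print(z,onz(m,322,4.7,z,True)-t)
print(t)
i=cv2.imread("pics/t4w.png")
for p in ((322,0.),): print(onz(m,*p,.014,True))
# scene: panel top front corners now, at z=.014 vs triangulated height
s=cv2.imread("pics/t4s.png"); d=cv2.imread("pics/t4d.png")
for im,b in((s,(270,220,160,110)),(d,(300,180,160,110))):
    h=cv2.cvtColor(im,cv2.COLOR_BGR2HSV); k=((h[...,1]<40)&(h[...,2]>80)).astype(np.uint8)
    u,v,w,hh=b; q=np.zeros_like(k); q[v:v+hh,u:u+w]=k[v:v+hh,u:u+w]
    c=max(cv2.findContours(q,0,2)[0],key=cv2.contourArea); print(cv2.contourArea(c),cv2.approxPolyDP(c,6,True)[:,0].tolist())
E
```

```text
0.002 [ 0.01735491 -0.00074836 -0.002     ]
0.008 [ 0.01513608 -0.00063335  0.004     ]
0.014 [ 0.01291726 -0.00051834  0.01      ]
[0.5753062  0.12667484 0.004     ]
[0.59043834 0.12606169 0.014     ]
5498.5 [[411, 276], [381, 231], [281, 258], [303, 311], [318, 305], [312, 294], [326, 291], [333, 302], [385, 286], [383, 273]]
4171.0 [[319, 211], [361, 269], [432, 254], [406, 239], [415, 235], [390, 211], [372, 206], [379, 200]]
```

```bash
python3 - <<'E'
from station import *
from h import *
S=camera_model("scene");D=camera_model("side")
for a,b in(((381,231),(319,211)),((281,258),(361,269))):
    t=tri(ray(S,*a),ray(D,*b)); print(t[0].round(4),t[1][0].round(4),onz(S,*a,.014).round(4),onz(D,*b,.014).round(4))
E
```

```text
[0.5982 0.1774 0.0124] 0.0016 [0.5978 0.1781 0.014 ] [0.5971 0.1713 0.014 ]
[ 0.585  -0.1168  0.0092] 0.0034 [ 0.5859 -0.1153  0.014 ] [ 0.5822 -0.1284  0.014 ]
```

The panel is shut: its top edge triangulates at about 0.01 m. The gap is 17–20 mm, so I draw back 2 mm more, release and lift.

Emit:
apply_moves(steps=[{"translation":[-0.004,0,0],"rotation":[0,0,0]},{"translation":[-0.008,0,0],"rotation":[0,0,0]},{"translation":[-0.008,0,0],"rotation":[0,0,0]},{"translation":[-0.008,0,0],"rotation":[0,0,0]},{"translation":[-0.008,0,0],"rotation":[0,0,0]},{"translation":[-0.008,0,0],"rotation":[0,0,0]},{"translation":[-0.008,0,0],"rotation":[0,0,0]},{"translation":[-0.008,0,0],"rotation":[0,0,0]},{"translation":[-0.008,0,0],"rotation":[0,0,0]},{"translation":[-0.008,0,0],"rotation":[0,0,0]}])

```text
t: 10.55
eef_pos: [0.4578, 0.1325, 0.0096]
ee_rot: [-3.142, -0.0, -0.043]
force: [1.1, 1.2, -0.7]
width: 0.0362
gripper_force: 30.0
```

Emit:
apply_moves(steps=[{"translation":[0,0,0],"rotation":[0,0,0]},{"translation":[0,0,0],"rotation":[0,0,0]},{"translation":[0,0,0],"rotation":[0,0,0]},{"translation":[0,0,0],"rotation":[0,0,0]},{"translation":[0,0,0],"rotation":[0,0,0]},{"translation":[0,0,0],"rotation":[0,0,0]},{"translation":[0,0,0],"rotation":[0,0,0]},{"translation":[0,0,0],"rotation":[0,0,0]},{"translation":[0,0,0],"rotation":[0,0,0]},{"translation":[0,0,0],"rotation":[0,0,0]}], jaw=-0.5)

```text
t: 11.38
eef_pos: [0.4578, 0.1325, 0.0096]
ee_rot: [3.142, 0.0, -0.043]
force: [-0.0, -0.6, -0.2]
width: 0.0654
gripper_force: 0.0
```

Emit:
apply_moves(steps=[{"translation":[0,0,0.03],"rotation":[0,0,0]},{"translation":[0,0,0.08],"rotation":[0,0,0]},{"translation":[0,0,0.14],"rotation":[0,0,0]},{"translation":[0,0,0.22],"rotation":[0,0,0]},{"translation":[0,0,0.3],"rotation":[0,0,0]},{"translation":[0,0,0.38],"rotation":[0,0,0]},{"translation":[0,0,0.46],"rotation":[0,0,0]},{"translation":[0,0,0.53],"rotation":[0,0,0]},{"translation":[0,0,0.58],"rotation":[0,0,0]},{"translation":[0,0,0.6],"rotation":[0,0,0]}])

```text
t: 12.22
eef_pos: [0.4587, 0.133, 0.1622]
ee_rot: [-3.139, -0.003, -0.043]
force: [-0.0, -0.0, 0.1]
width: 0.0657
gripper_force: 0.0
```

```bash
python3 - <<'E'
from station import *
from h import *
m=camera_model("wrist");i=grab_frame("wrist"); s=get_state(); cv2.imwrite("pics/f.png",i)
print(s["t"],s["eef_pos"],s["force"],s["width"]); print(m["xyz"])
E
```

```text
12.2667 [0.45869402 0.13303057 0.16199804] [0.06512655 0.82078416 0.57428529] 0.06574875172147622
[0.53004779 0.12950421 0.32035062]
```

View pics/f.png

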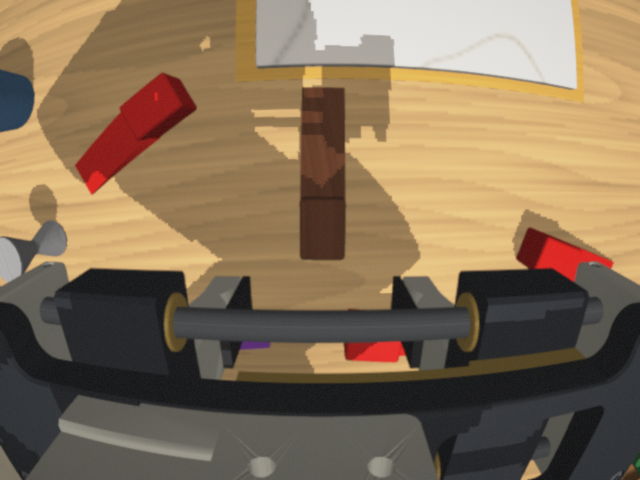

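The wedge lies flat and free, with its tip at row 88 and the panel edge at about row 67 (column 322). I check the gap from here and hand in if it is right.

```bash
python3 - <<'E'
from station import *
from h import *
m=camera_model("wrist");i=cv2.imread("pics/f.png")
print([(r,*i[r,322].tolist()) for r in range(60,94,2)])
t=onz(m,323,87.5,.004,True); g=onz(m,322,67.5,.002,True)-t; print(t,g)
if .016<g[0]<.025: print(job_done())
E
```

```text
[(60, 159, 167, 172), (62, 152, 159, 165), (64, 107, 111, 113), (66, 82, 114, 135), (68, 66, 135, 175), (70, 65, 135, 176), (72, 66, 135, 176), (74, 64, 134, 175), (76, 66, 137, 177), (78, 71, 127, 161), (80, 93, 138, 170), (82, 95, 139, 172), (84, 96, 140, 172), (86, 83, 121, 152), (88, 45, 64, 99), (90, 38, 57, 91), (92, 43, 59, 95)]
[0.57311457 0.12666166 0.004     ] [ 1.78772260e-02  8.42461016e-05 -2.00000000e-03]
the job is handed in; nothing more can be done
None
```

The wooden wedge came out in four tugs of about 2 cm plus a final 2 mm. The panel is shut, and the wedge lies flat and released with its tip about 18–20 mm clear of the panel's front edge; the job was handed in at about 12 s.

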